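# Load two spindles with gearbox parts in assembly order

### The job

Load the two spindles for the next assembler. On the pin with the blue base stack the steel gear first, then the brass spacer, then the green pulley on top; on the pin with the yellow base put the red roller first and then the white spacer, every part lying flat and fully down on the one below. Leave the pliers, the screwdriver and the loose bolt where they lie.

Things in the scene. Friction and masses are not known exactly. Their poses are not given: they have to be found in the camera images.
- spindle_blue: Fixed loading spindle: a blue painted round base, 80 mm diameter and 8 mm thick, with one upright steel pin of 10 mm diameter in its centre, its tapered tip 52 mm above the bench (44 mm above the base). Origin at the centre of the base's underside on the bench, z up along the pin. Parts have about 5 mm of play on the pin to each side.
- spindle_yellow: Fixed loading spindle: a yellow painted round base, 80 mm diameter and 8 mm thick, with one upright steel pin of 10 mm diameter in its centre, its tapered tip 52 mm above the bench (44 mm above the base). Origin at the centre of the base's underside on the bench, z up along the pin. Parts have about 5 mm of play on the pin to each side.
- gear: Toothed spur gear of grey steel, 56 mm diameter over the teeth, 16 mm high, 0.15 kg, with a plain 20 mm bore right through it, lying flat; origin at the centre of its underside, z up along the bore. It is round and may be gripped across any diameter and set down at any yaw.
- spacer_brass: Brass (yellow metal) spacer ring, 36 mm diameter, 18 mm high, 0.09 kg, with a plain 20 mm bore right through it, lying flat; origin at the centre of its underside, z up along the bore. It is round and may be gripped across any diameter and set down at any yaw.
- pulley: Green belt pulley with a V groove round its rim, 50 mm diameter, 16 mm high, 0.10 kg, with a plain 20 mm bore right through it, lying flat; origin at the centre of its underside, z up along the bore. It is round and may be gripped across any diameter and set down at any yaw. The groove is drawn only: fingers meet a plain 50 mm cylinder.
- roller: Roller with a red hub and a black rubber tyre, 54 mm diameter, 18 mm high, 0.10 kg, with a plain 20 mm bore right through it, lying flat; origin at the centre of its underside, z up along the bore. It is round and may be gripped across any diameter and set down at any yaw.
- spacer_white: White plastic spacer ring, 36 mm diameter, 18 mm high, 0.05 kg, with a plain 20 mm bore right through it, lying flat; origin at the centre of its underside, z up along the bore. It is round and may be gripped across any diameter and set down at any yaw.
- pliers: Combination pliers with blue handles, 58x177x14 mm, lying left of the work; origin at the centre underneath. A bystander, to be left alone.
- screwdriver: Screwdriver with a yellow handle, 230 mm long, 27 mm thick, lying to the left behind the pliers; origin at the centre underneath. A bystander, to be left alone.
- bolt: Grey steel hexagon bolt, 29x81x26 mm, lying beyond the work; origin at the centre underneath. A bystander, to be left alone.

How it is judged (in metres and radians):
At the end, for the whole second after the job is handed in: From the base up, on blue: gear, brass spacer, pulley; on yellow: roller, white spacer. Each centre within 8 mm of its pin's axis, underside within 3 mm of its height in the stack (8, 24, 42 mm above the bench on blue; 8, 26 mm on yellow), flat within 0.1 rad, slower than 10 mm/s (horizontal distance between each of gear, spacer_brass, pulley and spindle_blue below 0.008 m and z of gear in the frame of spindle_blue between 0.005 and 0.011 m and angle between each of gear, spacer_brass, pulley, roller, spacer_white's own z axis and vertical below 0.1 rad and linear speed of each of gear, spacer_brass, pulley, roller, spacer_white below 0.01 m/s and z of spacer_brass in the frame of spindle_blue between 0.021 and 0.027 m and z of pulley in the frame of spindle_blue between 0.039 and 0.045 m and horizontal distance between each of roller, spacer_white and spindle_yellow below 0.008 m and z of roller in the frame of spindle_yellow between 0.005 and 0.011 m and z of spacer_white in the frame of spindle_yellow between 0.023 and 0.029 m); the robot touches nothing.
It fails at once if the pliers is moved by more than 30 mm (distance of pliers from where it was at the start of the episode above 0.03 m).
It fails at once if the screwdriver is moved by more than 30 mm (distance of screwdriver from where it was at the start of the episode above 0.03 m).
It fails at once if the bolt is moved by more than 30 mm (distance of bolt from where it was at the start of the episode above 0.03 m).
It also fails if it takes over 99 s, if anything falls off the work surface, if the arm or the gripper's body presses on something with over 40 N, if the wrist force passes 120 N, or if a joint passes its speed limit or range.

### The arm

A 6-joint arm with a two-finger parallel gripper is mounted at the origin on a cart in front of the work surface, level with it; the furniture and walls round the work are solid. World frame = base frame: x ahead of the robot, y to its left, z up, the work surface at z = 0. Lengths are in mm, angles in rad, forces in N, time in s.
With the tool pointing down it reaches from about 300 to 775 mm from the base axis. Payload 14.6 kg.
Tool frame: the origin (TCP) lies at the very end of the fingers, on their centre line; the grasp point (between the pads) lies 19 mm behind it (grip_point_offset is the distance from the TCP to the grasp point, in mm); z points along the fingers, y is the line along which they close (so a half turn about z gives the same grasp; the last joint's range is limited). The gripper opens to 94 mm and grips with 3 to 60 N. Pads are 16 mm wide; open, the fingers measure 119 mm over their backs; the gripper's body (75 mm by 177 mm) begins 78 mm behind the grasp point.
Start: joints at [1.122, 0.3, 1.521, -0, 1.321, -0.067], TCP at [204.922, 510.388, 179.546] pointing down, gripper open.
Joint ranges: [-3.03, 3.03], [-0.79, 2.21], [0.23, 2.52], [-1.04, 4.18], [0, 3.07], [-2.55, 2.55]. Speed limits (rad/s): [2.22, 2.22, 2.57, 3.14, 3.14, 3.14].

### API

Orientations are given as [roll, pitch, yaw] about the fixed x, y, z axes, in that order (R = Rz(yaw) Ry(pitch) Rx(roll)).
In Python, from cell import read_state, camera, camera_info, sign_off, grip_point_offset gives the robot as it stands.
- The arm moves only by the shell command python3 -m handwheel 'ROWS' [FORCE]. ROWS is text: rows parted by semicolons, each of 5 numbers parted by spaces: the shift along the world's x, y, z in units of 40 mm (1.0 is 40 mm), then the turn about the world's z in units of 5 degrees (1.0 is 5 degrees), then the closure, from 0 (fully open) to 1 (shut). In form: dx dy dz yaw gripper; .... A call has 1 to 12 rows; each row shifts and turns the commanded pose from where the row before left it; what a row does not reach is not made up. A row lasts 1/12 s, in which the tool goes at most 41.7 mm and 7.16 degrees, less where a joint would pass 70% of its speed; a pose out of reach is approached as far as the arm can. A call is refused whole if a number of a shift passes 1 or a number of a turn 1, either way. A call with a gripper value outside its range is refused whole. The fingers move at their own pace and stop on an object; FORCE is the grip in N (left out, the last holds). Time passes only in rows, so rows that do not move let the fingers close. It gives the time, the measured TCP pose, the force, the opening and the grip force at its end, in the units of the state.
- read_state(): the state, without advancing time (a new reading comes with each control period).
- camera(name): name is "scene" or "top" or "wrist"; returns (picture, depth): 400x640x3 uint8, red, green, blue; 400x640 float32, mm along the optical axis (not along the pixel's ray), 0 where there is no reading.
- camera_info(name): a dict with "intrinsics" (3x3 intrinsics, pixels), "world_from_camera" (4x4, takes a point from camera to world coordinates). Camera axes: x right, y down, z forward; pixel columns grow to the right and rows downward; lengths in mm; the calibration is good to about 2 mm. The wrist camera is an equidistant fisheye: a pixel r from the principal point sees the ray r / f radians off the axis. A picture is of the moment at which its call begins: read the wrist's pose just before it. camera_info takes no time and is no camera call; for the wrist camera it gives the pose at the moment of the call.
- sign_off(): hands the job in; it is judged then, once.
The state is a dict: "clock": time; "joints": joint angles; "qd": joint speeds; "effort": joint torques, N m; "eef_pos": TCP position; "eef_rot": TCP orientation; "wrist_force": force on the tool from outside, world axes, zero at the start; "moment": the same for the moment, N m; "finger_gap": finger opening in mm; "finger_force": force on a finger pad.
Only numpy, scipy, OpenCV 4.12 (cv2) and the standard library are available. Lean on these libraries where they do the work, as an engineer would, in place of code of your own. Each camera call takes 0.05 s, during which the arm holds its last target. There are 200 camera calls.

## Working session

There is one attempt and no reset: what is moved stays moved. The work goes in short steps, Python scripts to look and compute and a shell command to move; the robot and the scene stay as the last step left them, time stands still between calls to the robot, and variables do not carry over. Pictures are saved under pics/ and viewed, at most 14 in all, crops included, and the job is handed in when it is done.

```bash
ls; mkdir -p pics
python3 - <<'E'
from cell import *
import cv2,numpy as np
s=read_state();print(s)
for n in ("top","scene"):
    p,d=camera(n);i=camera_info(n);print(n,i)
    cv2.imwrite(f"pics/{n}0.png",p[:,:,::-1]);np.save(f"pics/{n}0.npy",d)
E
```

```text
pics
{'clock': 0.0, 'joints': array([ 1.12242281e+00,  3.00471215e-01,  1.52160891e+00, -3.34649399e-06,
        1.32067408e+00, -6.66267307e-02]), 'qd': array([-0.00022969, -0.00111788, -0.00026095,  0.00057122, -0.00111913,
       -0.00027861]), 'effort': array([ 5.00183305e-04, -5.31796432e+01, -3.52741635e+01,  7.08833733e-02,
        2.42892362e-02, -1.09534203e-04]), 'eef_pos': array([204.7859522 , 510.1323789 , 178.97450523]), 'eef_rot': array([-3.14043346e+00, -7.40991179e-05,  2.75984665e+00]), 'wrist_force': array([ 0.14121735, -0.0763601 ,  0.3423471 ]), 'moment': array([-0.0255321 , -0.00632674,  0.00456245]), 'finger_force': 0.0, 'finger_gap': 94.23968762528727}
top {'intrinsics': array([[365.51055886,   0.        , 322.71089883],
       [  0.        , 365.51055886, 202.42013969],
       [  0.        ,   0.        ,   1.        ]]), 'world_from_camera': array([[ 1.67986760e-02, -9.76369376e-01,  2.15454509e-01,
         3.42356997e+02],
       [-9.99855846e-01, -1.58720823e-02,  6.03022572e-03,
         6.49125440e+01],
       [-2.46801604e-03, -2.15524750e-01, -9.76495259e-01,
         1.13521585e+03],
       [ 0.00000000e+00,  0.00000000e+00,  0.00000000e+00,
         1.00000000e+00]])}
scene {'intrinsics': array([[362.73598902,   0.        , 314.07215294],
       [  0.        , 362.73598902, 196.67932901],
       [  0.        ,   0.        ,   1.        ]]), 'world_from_camera': array([[ 8.90960081e-01, -2.12137721e-01,  4.01481907e-01,
         2.08696490e+02],
       [-4.53715745e-01, -3.80416006e-01,  8.05869521e-01,
        -6.36968976e+02],
       [-1.82251796e-02, -9.00156236e-01, -4.35185700e-01,
         4.04857821e+02],
       [ 0.00000000e+00,  0.00000000e+00,  0.00000000e+00,
         1.00000000e+00]])}
```

View pics/top0.png

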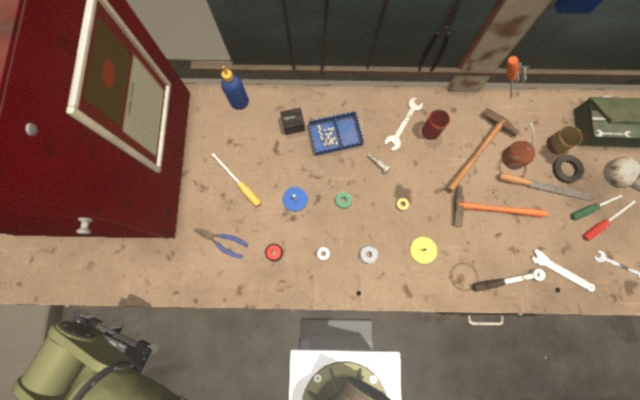

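View pics/scene0.png

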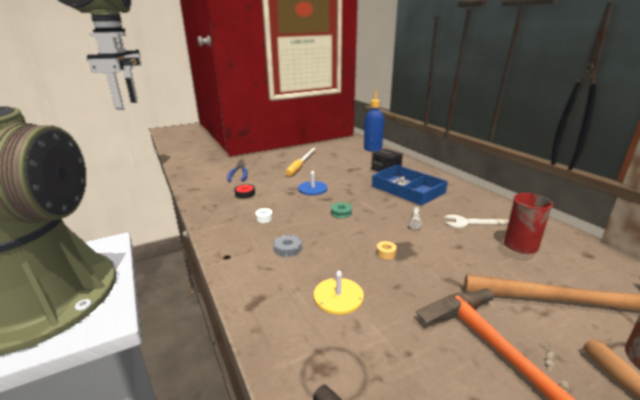

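The top view shows blue base (294,199), yellow base (424,250), gear (369,255), roller (274,253), white (323,254), pulley (344,200), brass (403,204), pliers (225,242), screwdriver (240,182) and bolt (378,162). The scene view shows the same layout, all parts flat.

```bash
cat > h.py <<'E'
import cv2,numpy as np
from cell import *
def ray_plane(info,u,v,z):
    K=info["intrinsics"];T=info["world_from_camera"]
    d=T[:3,:3]@np.linalg.inv(K)@np.array([u,v,1.]);o=T[:3,3]
    return o+d*(z-o[2])/d[2]
def mask(p,kind):
    h,s,v=[c.astype(int) for c in cv2.split(cv2.cvtColor(p,cv2.COLOR_RGB2HSV))]
    return {"blue":(h>100)&(h<125)&(s>120),"yellow":(h>20)&(h<35)&(s>140)&(v>90),"brass":(h>18)&(h<35)&(s>110),
      "green":(h>60)&(h<95)&(s>70),"red":((h<8)|(h>172))&(s>120)|(v<50),"white":(s<60)&(v>170),"gear":(s<60)&(v>80)}[kind].astype(np.uint8)*255
def find(p,kind,c,r):
    u,v=c;m=np.zeros(p.shape[:2],np.uint8);cv2.circle(m,c,r,255,-1)
    m&=mask(p,kind)
    cs,_=cv2.findContours(m,cv2.RETR_EXTERNAL,cv2.CHAIN_APPROX_NONE)
    k=cv2.convexHull(max(cs,key=cv2.contourArea))
    h=np.zeros_like(m);cv2.fillPoly(h,[k],255);M=cv2.moments(h,True)
    return M["m10"]/M["m00"],M["m01"]/M["m00"],M["m00"]
E
python3 - <<'E'
from h import *
p=cv2.imread("pics/top0.png")[:,:,::-1].copy();i=camera_info("top");d=np.load("pics/top0.npy")
for n,k,c,z,D in (("Sblue","blue",(294,199),6,80),("Syel","yellow",(424,250),6,80),("gear","gear",(369,255),11,56),("brass","brass",(403,204),12,36),("pulley","green",(344,200),11,50),("roller","red",(274,253),12,54),("white","white",(323,254),12,36)):
    u,v,a=find(p,k,c,18);w=ray_plane(i,u,v,z);dep=d[int(v),int(u)]
    print(n,round(u,1),round(v,1),w.round(1),"diam",round(2*(a/np.pi)**.5*1135/365.5/1.02,1),D,"r",np.hypot(*w[:2]).round())
E
```

```text
Sblue 294.6 198.8 [601.7 161.1   6. ] diam 69.5 80 r 623.0
Syel 420.6 248.7 [ 450.6 -231.5    6. ] diam 9.1 80 r 507.0
gear 368.4 254.2 [430.7 -70.2  11. ] diam 59.1 56 r 436.0
brass 401.9 203.5 [ 590.8 -177.2   12. ] diam 37.8 36 r 617.0
pulley 343.0 199.7 [600.2   8.1  11. ] diam 42.1 50 r 600.0
roller 273.4 252.0 [432.6 219.9  12. ] diam 48.3 54 r 485.0
white 323.0 253.3 [431.   68.4  12. ] diam 42.4 36 r 436.0
```

```bash
python3 -m handwheel '0.5 -0.6 0 -1 0;0.5 -0.6 0 -1 0;0.5 -0.6 0 -1 0;0.5 -0.6 0 -1 0;0.5 -0.6 0 -1 0;0.5 -0.6 0 -1 0;0.5 -0.6 0 -1 0;0.5 -0.6 0 -1 0;0.5 -0.6 0 -1 0;0.5 -0.6 0 -1 0;0.4 -0.6 0 -1 0;0.3 -0.6 0 -1 0' 25
python3 -m handwheel '0 0 0 -1 0;0 0 0 -0.6 0;0 0 0 0 0'
python3 - <<'E'
from h import *
print(camera_info("wrist"));s=read_state();print(s["eef_pos"],s["eef_rot"],s["joints"])
p,d=camera("wrist");cv2.imwrite("pics/w1.png",p[:,:,::-1])
E
```

```text
clock: 1.1
eef_pos: [433.8, 220.9, 179.2]
eef_rot: [-3.141, 0.0, 1.708]
wrist_force: [0.5, -1.0, -0.6]
finger_gap: 94.2
finger_force: 0.0
clock: 1.35
eef_pos: [433.0, 221.9, 179.3]
eef_rot: [-3.141, 0.0, 1.569]
wrist_force: [0.0, 0.6, 0.8]
finger_gap: 94.0
finger_force: 0.0
{'intrinsics': array([[309.70691629,   0.        , 321.8653181 ],
       [  0.        , 309.70691629, 201.43359673],
       [  0.        ,   0.        ,   1.        ]]), 'world_from_camera': array([[ 9.99996125e-01, -2.40905211e-03, -1.39524638e-03,
         4.34173478e+02],
       [-2.68831926e-03, -9.65837685e-01, -2.59133825e-01,
         2.97104051e+02],
       [-7.23314643e-04,  2.59136572e-01, -9.65840418e-01,
         3.83807993e+02],
       [ 0.00000000e+00,  0.00000000e+00,  0.00000000e+00,
         1.00000000e+00]])}
[433.00825039 221.8930143  179.30000456] [-3.14109550e+00  2.21523930e-04  1.56942413e+00] [ 3.98266297e-01  1.58742617e-01  1.69505277e+00 -1.10730886e-05
  1.28834144e+00  3.99641640e-01]
```

View pics/w1.png

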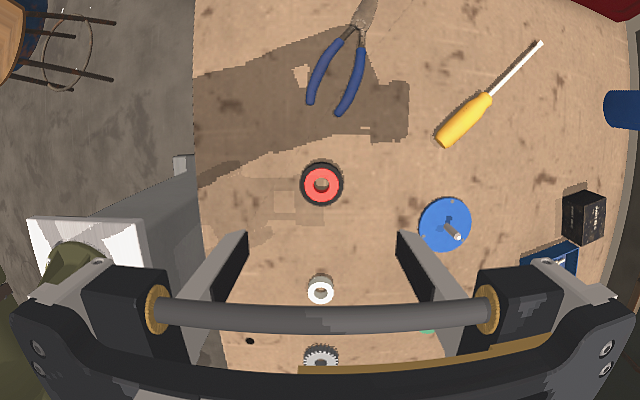

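The wrist view shows the roller at (321,184) between the fingertips' planes, the blue base at (445,225), white ring at (320,290); the pliers are clear of the fingers.

```bash
cat >> h.py <<'E'
def fish(info,u,v,z):
    K=info["intrinsics"];T=info["world_from_camera"]
    x,y=u-K[0,2],v-K[1,2];r=np.hypot(x,y);t=r/K[0,0]
    d=T[:3,:3]@np.array([np.sin(t)*x/r,np.sin(t)*y/r,np.cos(t)]);o=T[:3,3]
    return o+d*(z-o[2])/d[2]
def circ(info,m,z):
    "hull of mask -> world circle on plane z: centre, diameter"
    cs,_=cv2.findContours(m,cv2.RETR_EXTERNAL,cv2.CHAIN_APPROX_NONE)
    k=cv2.convexHull(max(cs,key=cv2.contourArea)).reshape(-1,2)
    w=np.array([fish(info,u,v,z)[:2] for u,v in k],np.float32)
    (x,y),(a,b),_=cv2.fitEllipse(w);return round(x,1),round(y,1),round(a,1),round(b,1)
def near(p,kind,c,r):
    m=np.zeros(p.shape[:2],np.uint8);cv2.circle(m,c,r,255,-1);return m&mask(p,kind)
E
python3 - <<'E'
from h import *
p=cv2.imread("pics/w1.png")[:,:,::-1].copy();i=camera_info("wrist")
m=near(p,"red",(321,184),30);hsv=cv2.cvtColor(p,cv2.COLOR_RGB2HSV);m[hsv[:,:,2]<100]=0
print("hub",circ(i,m,18));print("blue",circ(i,near(p,"blue",(445,225),38),8))
print("white",circ(i,near(p,"white",(320,290),20),18))
E
```

```text
hub (432.7, 220.0, 42.3, 42.6)
blue (601.7, 163.9, 76.6, 80.4)
white (431.6, 69.6, 36.5, 36.9)
```

```bash
python3 -m handwheel '0 -0.05 -0.9 0 0;0 0 -0.9 0 0;0 0 -0.9 0 0;0 0 -0.9 0 0;0 0 -0.6 0 0;0 0 -0.18 0 0;0 0 0 0 0;0 0 0 0 1;0 0 0 0 1;0 0 0 0 1;0 0 0 0 1;0 0 0 0 1' 25
python3 -m handwheel '0 0 0 0 1;0 0 0 0 1;0 0 0 0 1;0 0 0.5 0 1;0 0 0.5 0 1;0 0 0.5 0 1;0 0 0.5 0 1;0 0 0.5 0 1'
```

```text
clock: 2.4
eef_pos: [433.3, 220.5, 5.2]
eef_rot: [3.14, -0.001, 1.573]
wrist_force: [0.3, -0.3, -0.2]
finger_gap: 64.1
finger_force: 0.0
clock: 3.07
eef_pos: [432.8, 220.3, 105.3]
eef_rot: [-3.141, 0.0, 1.573]
wrist_force: [-0.1, -0.5, -0.2]
finger_gap: 10.8
finger_force: 0.0
```

Missed: the lift came too early or slipped. Look.

Run:
```python
from h import *
i=camera_info("wrist");print(read_state()["finger_gap"]);p,d=camera("wrist");cv2.imwrite("pics/w2.png",p[:,:,::-1])
```

```text
10.838874373497774
```

View pics/w2.png

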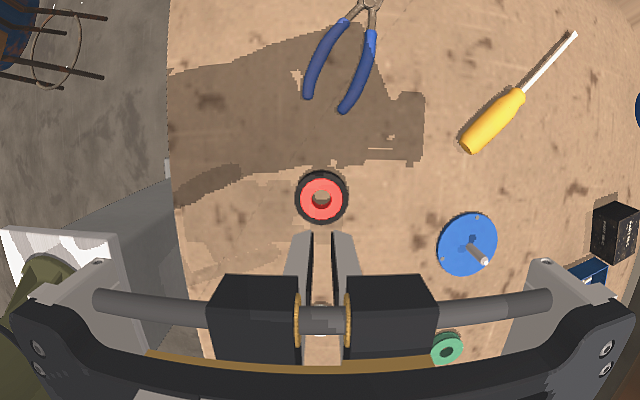

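Roller still flat at (321,198), undisturbed; fingers simply hadn't closed before lift. I re-measure and repeat with more waiting.

```bash
python3 - <<'E'
from h import *
p=cv2.imread("pics/w2.png")[:,:,::-1].copy();i=camera_info("wrist")
m=near(p,"red",(321,198),35);hsv=cv2.cvtColor(p,cv2.COLOR_RGB2HSV);m[hsv[:,:,2]<100]=0
print("hub",circ(i,m,18));print("blue",circ(i,near(p,"blue",(468,245),45),8));print(read_state()["eef_pos"])
E
python3 -m handwheel '0 0 0 0 0;0 0 0 0 0;0 0 0 0 0;0 0 0 0 0;0 0 0 0 0;0 0 0 0 0;0 0 0 0 0;0 0 0 0 0;0 0 0 0 0;0 0 0 0 0;0 0 0 0 0;0 0 0 0 0' 25
```

```text
hub (434.6, 219.6, 42.6, 43.5)
blue (605.4, 161.8, 79.0, 82.5)
[434.3700609  221.03270402 109.04408787]
clock: 4.12
eef_pos: [432.9, 220.4, 104.4]
eef_rot: [3.142, -0.0, 1.573]
wrist_force: [0.9, -0.5, -1.2]
finger_gap: 83.5
finger_force: 0.0
```

```bash
python3 -m handwheel '0 0 -0.7 0 0;0 0 -0.9 0 0;0 0 -0.9 0 0;0 0 0 0 0;0 0 0 0 1;0 0 0 0 1;0 0 0 0 1;0 0 0 0 1;0 0 0 0 1;0 0 0 0 1;0 0 0 0 1;0 0 0 0 1' 25
python3 -m handwheel '0 0 0 0 1;0 0 0 0 1;0 0 0 0 1;0 0 0 0 1;0 0 0 0 1;0 0 0 0 1'
python3 -m handwheel '0 0 0.5 0 1;0 0 0.8 0 1;0 0 1 0 1;0 0 0.5 0 1;0 0 0 0 1'
```

```text
clock: 5.12
eef_pos: [433.0, 220.4, 4.6]
eef_rot: [3.141, -0.0, 1.573]
wrist_force: [-0.4, -0.4, -0.0]
finger_gap: 43.9
finger_force: 0.0
clock: 5.62
eef_pos: [432.9, 220.4, 4.3]
eef_rot: [-3.142, 0.0, 1.573]
wrist_force: [0.8, 0.9, -0.0]
finger_gap: 4.1
finger_force: 0.0
clock: 6.03
eef_pos: [434.8, 221.2, 120.8]
eef_rot: [3.135, -0.003, 1.573]
wrist_force: [0.1, 0.7, 0.3]
finger_gap: 0.6
finger_force: 0.0
```

Run:
```python
from h import *
s=read_state();print(s["eef_pos"],s["eef_rot"])
i=camera_info("wrist");p,d=camera("wrist");a=p[100:380,150:500]
q,_=camera("scene");b=q[80:280,180:430]
c=np.zeros((600,750,3),np.uint8);c[:280,:350]=a;b2=cv2.resize(b,(500,400))[:,:400];c[:400,350:]=b2
cv2.imwrite("pics/w3.png",c[:400,:,::-1]);cv2.imwrite("pics/w3full.png",p[:,:,::-1]);print(i["world_from_camera"])
```

```text
[434.83392192 221.22939044 120.84088768] [ 3.13484394e+00 -2.79286753e-03  1.57306213e+00]
[[ 9.99978294e-01 -8.64425063e-04  6.53183162e-03  4.34263664e+02]
 [ 8.38036009e-04 -9.66618096e-01 -2.56220127e-01  2.95797391e+02]
 [ 6.53526974e-03  2.56220039e-01 -9.66596390e-01  3.25586742e+02]
 [ 0.00000000e+00  0.00000000e+00  0.00000000e+00  1.00000000e+00]]
```

View pics/w3.png

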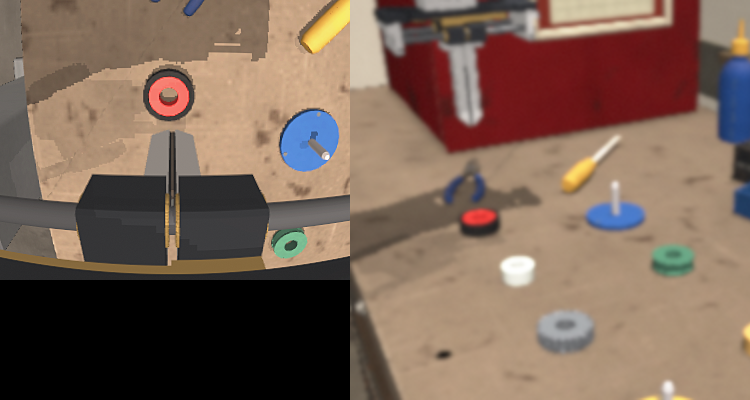

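```bash
python3 - <<'E'
from h import *
for n in("scene","top"):
    i=camera_info(n);T=np.linalg.inv(i["world_from_camera"])
    for P in ([434,220.5,105],[434,220.5,120],[434,220,18]):
        c=T@np.array(P+[1]);u=i["intrinsics"]@c[:3];print(n,P,(u[:2]/u[2]).round(1))
s=read_state();print(s["eef_pos"],s["finger_gap"])
E
python3 -m handwheel '0 0 0 0 0;0 0 0 0 0;0 0 0 0 0;0 0 0 0 0;0 0 0 0 0;0 0 0 0 0;0 0 0 0 0;0 0 0 0 0;0 0 0 0 0;0 0 0 0 0;0 0 0 0 0;0 0 0 0 0' 25
python3 -m handwheel '0 0 0 0 0;0 0 0 0 0;0 0 0 0 0;0 0 -1 0 0;0 0 -1 0 0;0 0 -0.5 0 0;0 0 -0.25 0 0;0 0 -0.15 0 0;0 0 0 0 0;0 0 0 0 0'
python3 - <<'E'
from h import *
print(read_state()["eef_pos"],read_state()["finger_gap"])
p,d=camera("wrist");a=p[100:380,150:500]
q,_=camera("scene");b=cv2.resize(q[80:280,180:380],(400,400))
c=np.zeros((400,750,3),np.uint8);c[:280,:350]=a;c[:400,350:]=b
cv2.imwrite("pics/w4.png",c[:,:,::-1])
E
```

```text
scene [434, 220.5, 105] [241.3 155.3]
scene [434, 220.5, 120] [240.7 149.6]
scene [434, 220, 18] [244.9 186.9]
top [434, 220.5, 105] [268.8 248.7]
top [434, 220.5, 120] [268.  248.2]
top [434, 220, 18] [273.1 251.4]
[433.00184187 220.43130474 116.47873495] 0.21567716561016997
clock: 7.13
eef_pos: [432.9, 220.4, 116.3]
eef_rot: [-3.142, 0.0, 1.573]
wrist_force: [0.1, -0.5, 1.0]
finger_gap: 77.2
finger_force: 0.0
clock: 7.97
eef_pos: [433.7, 220.7, 1.4]
eef_rot: [3.14, -0.001, 1.573]
wrist_force: [0.5, -0.2, -0.1]
finger_gap: 93.7
finger_force: 0.0
[433.65080599 220.69273866   1.42943832] 93.6615227707478
```

View pics/w4.png

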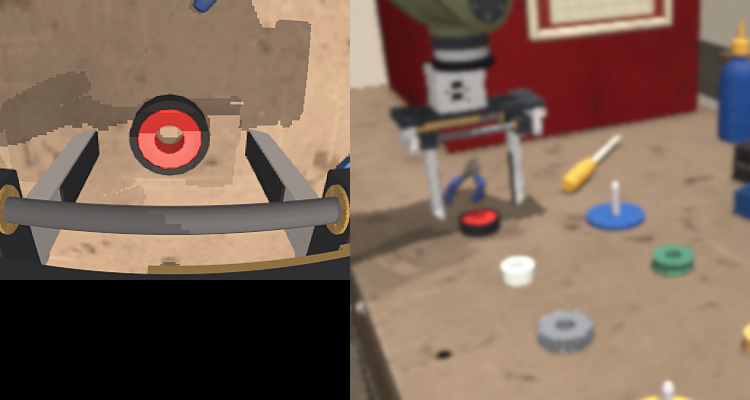

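Scene crop shows the tips at about (223,188)/(264,181) full-frame, ~20-25 mm above the bench although TCP z reads 1.4: reported TCP lies beyond the real tips (the closed fingers passed above the roller). I'll quantify with depth.

Run:
```python
from h import *
print(grip_point_offset() if callable(grip_point_offset) else grip_point_offset)
i=camera_info("wrist");T=i["world_from_camera"];K=i["intrinsics"];p,d=camera("wrist")
# height map from depth
v,u=np.mgrid[:400,:640];x=u-K[0,2];y=v-K[1,2];r=np.hypot(x,y)+1e-9;t=r/K[0,0]
ray=np.stack([np.sin(t)*x/r,np.sin(t)*y/r,np.cos(t)],-1)
P=(ray/ray[...,2:]*d[...,None])@T[:3,:3].T+T[:3,3]
for n,(a,b) in dict(floor=(320,130),tyre=(321,203),).items(): print(n,P[b,a].round(1))
for b in range(225,262,6): print(b,[P[b,a].round(0).tolist() for a in (230,240,245,400,405,412)])
```

```text
18.8
floor [433.3 289.4  -0.9]
tyre [434.  244.3  17.5]
225 [[367.0, 222.0, -1.0], [375.0, 222.0, -2.0], [379.0, 223.0, -1.0], [491.0, 223.0, -0.0], [495.0, 222.0, -1.0], [500.0, 223.0, -1.0]]
231 [[367.0, 218.0, -1.0], [384.0, 230.0, 31.0], [386.0, 229.0, 28.0], [483.0, 230.0, 30.0], [486.0, 230.0, 31.0], [500.0, 218.0, 1.0]]
237 [[380.0, 230.0, 41.0], [385.0, 228.0, 37.0], [388.0, 227.0, 34.0], [482.0, 228.0, 36.0], [484.0, 230.0, 40.0], [488.0, 230.0, 42.0]]
243 [[383.0, 230.0, 50.0], [387.0, 228.0, 45.0], [388.0, 224.0, 36.0], [482.0, 225.0, 38.0], [481.0, 229.0, 49.0], [485.0, 230.0, 51.0]]
249 [[386.0, 230.0, 59.0], [388.0, 225.0, 47.0], [388.0, 220.0, 37.0], [482.0, 221.0, 38.0], [481.0, 226.0, 50.0], [483.0, 230.0, 58.0]]
255 [[386.0, 228.0, 62.0], [387.0, 221.0, 48.0], [387.0, 216.0, 37.0], [482.0, 218.0, 39.0], [481.0, 223.0, 51.0], [481.0, 229.0, 64.0]]
261 [[388.0, 227.0, 68.0], [388.0, 219.0, 50.0], [387.0, 212.0, 36.0], [481.0, 216.0, 44.0], [482.0, 219.0, 51.0], [482.0, 225.0, 64.0]]
```

Depth puts the tips at z≈27 with TCP reading 1.4: offset ≈26 mm. Going 20 mm lower, watching force, then closing.

```bash
python3 -m handwheel '0 0 -0.25 0 0;0 0 -0.25 0 0;0 0 0 0 0;0 0 0 0 0'
python3 -m handwheel '0 0 0 0 1;0 0 0 0 1;0 0 0 0 1;0 0 0 0 1;0 0 0 0 1;0 0 0 0 1;0 0 0 0 1;0 0 0 0 1;0 0 0 0 1;0 0 0 0 1;0 0 0 0 1' 25
```

```text
clock: 8.45
eef_pos: [432.4, 220.2, -20.5]
eef_rot: [-3.14, 0.001, 1.573]
wrist_force: [-0.8, 0.1, 0.2]
finger_gap: 93.9
finger_force: 0.0
clock: 9.37
eef_pos: [432.9, 220.4, -19.6]
eef_rot: [-3.142, -0.0, 1.573]
wrist_force: [-1.5, 0.7, 1.9]
finger_gap: 52.9
finger_force: 25.0
```

```bash
python3 -m handwheel '0 0 0.5 0 1;0 0 0.8 0 1;0 0 0.9 0 1;0 -0.5 0.3 0 1;0 -0.9 0 0 1;0 -0.9 0 0 1;0 -0.9 0 0 1;0 -0.9 0 0 1;0 -0.9 0 0 1;0 -0.9 0 0 1;0 -0.9 0 0 1;0 -0.9 0 0 1'
python3 -m handwheel '0 -0.9 0 0 1;0 -0.9 0 0 1;0 -0.9 0 0 1;0 -0.8 0 0 1;0 0 0 0 1;0 0 0 0 1;0 0 0 0 1'
python3 - <<'E'
from h import *
print(read_state()["eef_pos"],camera_info("wrist"));p,d=camera("wrist");cv2.imwrite("pics/w5.png",p[:,:,::-1]);np.save("pics/w5.npy",d)
E
```

```text
clock: 10.37
eef_pos: [432.5, -89.4, 80.4]
eef_rot: [3.141, 0.0, 1.573]
wrist_force: [1.2, 0.1, -0.4]
finger_gap: 52.9
finger_force: 25.0
clock: 10.95
eef_pos: [432.6, -227.1, 80.0]
eef_rot: [-3.141, -0.001, 1.573]
wrist_force: [0.3, 0.1, -1.3]
finger_gap: 52.6
finger_force: 25.0
[ 432.64664321 -227.06588952   80.0025138 ] {'intrinsics': array([[309.70691629,   0.        , 321.8653181 ],
       [  0.        , 309.70691629, 201.43359673],
       [  0.        ,   0.        ,   1.        ]]), 'world_from_camera': array([[ 9.99999518e-01,  7.40433470e-04, -6.45350561e-04,
         4.33620053e+02],
       [ 5.48519758e-04, -9.66035102e-01, -2.58410295e-01,
        -1.52027053e+02],
       [-8.14766926e-04,  2.58409816e-01, -9.66035042e-01,
         2.84591420e+02],
       [ 0.00000000e+00,  0.00000000e+00,  0.00000000e+00,
         1.00000000e+00]])}
```

View pics/w5.png

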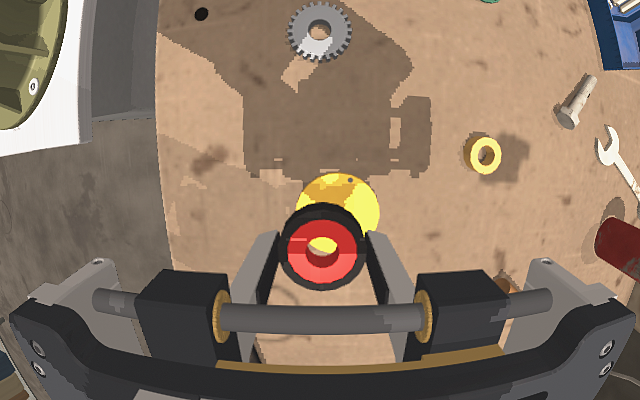

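The wrist view shows the roller held flat at (322,248), yellow base behind it around (338,207), gear (320,31), brass (486,155).

Run:
```python
from h import *
from scipy.optimize import least_squares
p=cv2.imread("pics/top0.png")[:,:,::-1].copy();i=camera_info("top")
hsv=cv2.cvtColor(p,cv2.COLOR_RGB2HSV);print(hsv[244,424],hsv[253,418])
m=((hsv[:,:,0]>20)&(hsv[:,:,0]<40)&(hsv[:,:,1]>170)).astype(np.uint8);c=np.zeros_like(m);cv2.circle(c,(424,250),18,1,-1);m&=c
cs,_=cv2.findContours(m,0,1);k=cv2.convexHull(np.vstack(cs));M=cv2.moments(k);u,v=M["m10"]/M["m00"],M["m01"]/M["m00"]
print("top",u,v,M["m00"],ray_plane(i,u,v,7))
p=cv2.imread("pics/w5.png")[:,:,::-1].copy();i=camera_info("wrist")
hsv=cv2.cvtColor(p,cv2.COLOR_RGB2HSV).astype(int);print(hsv[195,345],hsv[200,310])
m=((hsv[:,:,0]>18)&(hsv[:,:,0]<40)&(hsv[:,:,1]>140)).astype(np.uint8);m[230:]=0;m[:,:280]=0;m[:,400:]=0
cs,_=cv2.findContours(m,0,1);k=max(cs,key=cv2.contourArea).reshape(-1,2)
k=cv2.convexHull(k).reshape(-1,2);k=k[(k[:,1]<205)|(k[:,0]>372)]
w=np.array([fish(i,a,b,8)[:2] for a,b in k])
f=least_squares(lambda c:np.hypot(*(w-c).T)-40,w.mean(0)-[0,20],loss="soft_l1");print("yel",f.x,np.abs(f.fun).max(),len(k))
m=near(p,"red",(322,250),45);m[hsv[:,:,2]<100]=0
print("hub held",circ(i,m,118),read_state()["eef_pos"])
print("gear",circ(i,near(p,"gear",(320,31),40),16),"brass",circ(i,near(p,"brass",(486,155),22),18))
```

```text
[ 30 112 255] [ 30 108 255]Traceback (most recent call last):
  File "<stdin>", line 6, in <module>
    return _nx.concatenate(arrs, 0, dtype=dtype, casting=casting)
           ~~~~~~~~~~~~~~~^^^^^^^^^^^^^^^^^^^^^^^^^^^^^^^^^^^^^^^
ValueError: need at least one array to concatenate
```

Run:
```python
from h import *
from scipy.optimize import least_squares
p=cv2.imread("pics/top0.png")[:,:,::-1].copy();i=camera_info("top")
hsv=cv2.cvtColor(p,cv2.COLOR_RGB2HSV)
m=((hsv[:,:,0]>24)&(hsv[:,:,0]<40)&(hsv[:,:,1]>85)&(hsv[:,:,2]>180)).astype(np.uint8);c=np.zeros_like(m);cv2.circle(c,(424,250),18,1,-1);m&=c
cs,_=cv2.findContours(m,0,1);k=cv2.convexHull(np.vstack(cs));M=cv2.moments(k);u,v=M["m10"]/M["m00"],M["m01"]/M["m00"]
print("top",u,v,M["m00"],ray_plane(i,u,v,7))
p=cv2.imread("pics/w5.png")[:,:,::-1].copy();i=camera_info("wrist")
hsv=cv2.cvtColor(p,cv2.COLOR_RGB2HSV).astype(int);print(hsv[195,345],hsv[200,310])
m=((hsv[:,:,0]>18)&(hsv[:,:,0]<40)&(hsv[:,:,1]>85)&(hsv[:,:,2]>150)).astype(np.uint8);m[240:]=0;m[:,:280]=0;m[:,400:]=0
cs,_=cv2.findContours(m,0,1);k=max(cs,key=cv2.contourArea).reshape(-1,2)
k=cv2.convexHull(k).reshape(-1,2);k=k[(k[:,1]<205)|(k[:,0]>372)]
w=np.array([fish(i,a,b,8)[:2] for a,b in k])
f=least_squares(lambda c:np.hypot(*(w-c).T)-40,w.mean(0)-[0,20],loss="soft_l1");print("yel",f.x,np.abs(f.fun).max(),len(k))
m=near(p,"red",(322,250),45);m[hsv[:,:,2]<100]=0
print("hub held",circ(i,m,118),read_state()["eef_pos"])
print("gear",circ(i,near(p,"gear",(320,31),40),16),"brass",circ(i,near(p,"brass",(486,155),22),18))
```

```text
top 423.21329639889194 249.8956602031394 541.5 [ 447.02743881 -239.21275857    7.        ]
[ 20 180 218] [ 28 165 247]
yel [ 447.80399912 -238.58647548] 0.9089802563591505 22
hub held (433.7, -227.5, 41.6, 42.0) [ 432.80387461 -226.6859405    80.14506175]
gear (431.1, -71.1, 55.7, 58.1) brass (574.1, -183.3, 2.9, 9.9)
```

```bash
python3 -m handwheel '0.36 -0.3 0 0 1;0 0 0 0 1;0 0 0 0 1;0 0 -0.6 0 1;0 0 -0.6 0 1;0 0 -0.5 0 1;0 0 -0.3 0 1;0 0 -0.25 0 1;0 0 0 0 1;0 0 0 0 1'
```

```text
clock: 11.83
eef_pos: [447.3, -239.2, -9.4]
eef_rot: [-3.141, -0.0, 1.573]
wrist_force: [-0.3, 0.0, -0.6]
finger_gap: 52.8
finger_force: 25.1
```

```bash
python3 -m handwheel '0 0 -0.04 0 1;0 0 0 0 1;0 0 0 0 0.6;0 0 0 0 0.4;0 0 0 0 0;0 0 0 0 0;0 0 0 0 0;0 0 0 0 0;0 0 0.5 0 0;0 0 0.9 0 0;0 0 0.9 0 0;-0.4 0.6 0.3 0 0'
python3 - <<'E'
from h import *
i=camera_info("wrist");p,d=camera("wrist");cv2.imwrite("pics/w6.png",p[:,:,::-1])
E
python3 -m handwheel '0 0.9 0 0 0;0 0.9 0 0 0;0 0.9 0 0 0;0 0.9 0 0 0;0 0.9 0 0 0;0 0.9 0 0 0;0 0.9 0 0 0;0 0.8 0 0 0;0 0 0 0 0;0 0 0 0 0'
python3 - <<'E'
from h import *
i=camera_info("wrist");print(read_state()["eef_pos"],i["world_from_camera"]);p,d=camera("wrist");cv2.imwrite("pics/w7.png",p[:,:,::-1])
a=cv2.imread("pics/w6.png");c=np.hstack([a[80:380,150:500],p[80:380,150:500,::-1]]);cv2.imwrite("pics/w67.png",c)
E
```

```text
clock: 12.83
eef_pos: [434.2, -218.5, 97.5]
eef_rot: [3.135, 0.004, 1.572]
wrist_force: [0.2, 0.5, 1.0]
finger_gap: 94.2
finger_force: 0.0
clock: 13.72
eef_pos: [431.1, 69.5, 92.6]
eef_rot: [-3.141, 0.0, 1.576]
wrist_force: [0.3, 0.5, -0.3]
finger_gap: 94.2
finger_force: 0.0
[431.05209827  69.53915172  92.64542239] [[ 9.99992572e-01  3.79893200e-03  6.51374746e-04  4.31678350e+02]
 [ 3.83800789e-03 -9.65869718e-01 -2.58999917e-01  1.44675867e+02]
 [-3.54779930e-04  2.59000493e-01 -9.65877124e-01  2.97171400e+02]
 [ 0.00000000e+00  0.00000000e+00  0.00000000e+00  1.00000000e+00]]
```

View pics/w67.png

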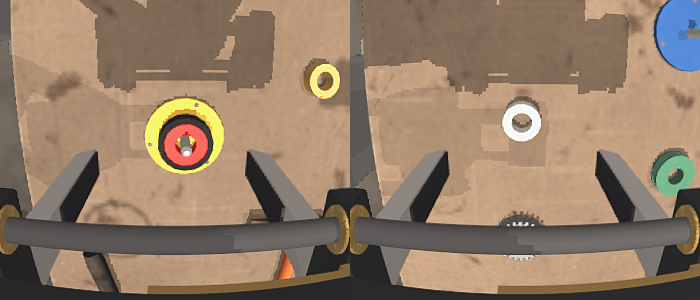

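Left half: roller on the yellow pin, flat, pin at (186,150). Right half: white ring at (522,122), centred between the open fingers.

```bash
python3 - <<'E'
from h import *
p=cv2.imread("pics/w7.png")[:,:,::-1].copy();i=camera_info("wrist")
print("white",circ(i,near(p,"white",(322,202),27),18),"pulley",circ(i,near(p,"green",(474,253),30),16))
E
python3 -m handwheel '0 0 -0.9 0 0;0 0 -0.9 0 0;0 0 -0.6 0 0;0 0 -0.4 0 0.3;0 0 0 0 1;0 0 0 0 1;0 0 0 0 1;0 0 0 0 1;0 0 0 0 1;0 0 0 0 1;0 0 0 0 1;0 0 0 0 1' 20
python3 -m handwheel '0 0 0 0 1;0 0 0 0 1;0 0 0 0 1'
```

```text
white (431.3, 67.8, 36.1, 36.4) pulley (596.5, 9.9, 48.8, 58.6)
clock: 14.77
eef_pos: [431.5, 68.4, -19.0]
eef_rot: [3.141, -0.0, 1.573]
wrist_force: [-1.0, -0.6, 0.1]
finger_gap: 37.2
finger_force: 0.2
clock: 15.02
eef_pos: [431.4, 68.4, -19.0]
eef_rot: [3.141, -0.0, 1.573]
wrist_force: [-1.7, 0.1, 5.3]
finger_gap: 35.1
finger_force: 20.0
```

```bash
python3 -m handwheel '0 0 0.7 0 1;0 0 0.9 0 1;0 -0.3 0.9 0 1;0.2 -0.9 0 0 1;0.2 -0.9 0 0 1;0 -0.9 0 0 1;0 -0.9 0 0 1;0 -0.9 0 0 1;0 -0.9 0 0 1;0 -0.9 0 0 1;0 -0.9 0 0 1;0 -0.2 0 0 1'
python3 -m handwheel '0 0 0 0 1;0 0 0 0 1;0 0 0 0 1'
```

```text
clock: 16.02
eef_pos: [446.8, -243.7, 80.5]
eef_rot: [3.142, 0.001, 1.57]
wrist_force: [0.5, -0.7, -1.0]
finger_gap: 34.7
finger_force: 20.0
clock: 16.27
eef_pos: [447.3, -238.4, 80.6]
eef_rot: [-3.141, -0.0, 1.574]
wrist_force: [0.1, 0.7, -1.0]
finger_gap: 35.1
finger_force: 20.0
```

```bash
python3 -m handwheel '0 0 -0.7 0 1;0 0 -0.6 0 1;0 0 -0.4 0 1;0 0 -0.13 0 1;0 0 0 0 1;0 0 0 0 1'
python3 -m handwheel '0 0 -0.02 0 0.7;0 0 0 0 0.6;0 0 0 0 0.4;0 0 0 0 0;0 0 0 0 0;0 0 0 0 0;0 0 0 0 0;0 0 0.5 0 0;0 0 0.9 0 0;0 0 0.8 0 0;0 0 0 0 0;0 0 0 0 0'
python3 - <<'E'
from h import *
i=camera_info("wrist");p,d=camera("wrist");q,_=camera("scene")
cv2.imwrite("pics/w8.png",np.hstack([p[60:380,150:500],cv2.resize(q[220:340,280:400],(320,320))])[:,:,::-1])
cv2.imwrite("pics/w8full.png",p[:,:,::-1]);print("gear",circ(i,near(p,"gear",(320,31),40),16))
E
```

```text
clock: 16.77
eef_pos: [447.7, -238.7, 7.9]
eef_rot: [3.141, 0.0, 1.574]
wrist_force: [-0.1, 0.4, 0.3]
finger_gap: 35.2
finger_force: 20.0
clock: 17.77
eef_pos: [448.0, -240.0, 96.1]
eef_rot: [3.139, 0.002, 1.573]
wrist_force: [0.1, -0.7, -0.3]
finger_gap: 93.7
finger_force: 0.0
gear (434.8, -73.7, 47.9, 56.9)
```

View pics/w8.png

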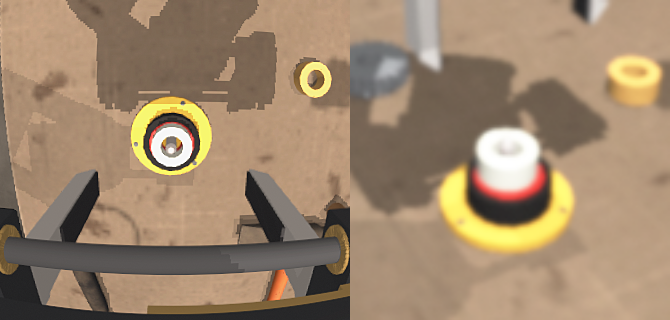

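Yellow stack complete: white ring (171,147) flat on the roller with the pin inside. Next the gear at (431,-70.6).

```bash
python3 -m handwheel '-0.4 0.8 0 0 0;0 0.9 0 0 0;0 0.9 0 0 0;0 0.9 0 0 0;0 0.7 0 0 0;0 0 -0.7 0 0;0 0 -0.9 0 0;0 0 -0.8 0 0;0 0 -0.4 0 0;0 0 0 0 0;0 0 0 0 0.5;0 0 0 0 1'
python3 -m handwheel '0 0 0 0 1;0 0 0 0 1;0 0 0 0 1;0 0 0 0 1;0 0 0 0 1;0 0 0 0 1;0 0 0 0 1;0 0 0 0 1' 25
```

```text
clock: 18.87
eef_pos: [431.6, -71.7, -16.7]
eef_rot: [3.141, 0.0, 1.573]
wrist_force: [0.5, 0.5, 1.1]
finger_gap: 83.7
finger_force: 0.0
clock: 19.53
eef_pos: [431.5, -71.7, -16.8]
eef_rot: [3.141, 0.0, 1.573]
wrist_force: [-2.4, 0.5, 6.2]
finger_gap: 54.6
finger_force: 25.0
```

```bash
python3 -m handwheel '0 0 0.7 0 1;0 0 0.9 0 1;0 0 0.9 0 1;0.6 0.8 0 0 1;0.6 0.8 0 0 1;0.6 0.8 0 0 1;0.6 0.8 0 0 1;0.6 0.8 0 0 1;0.6 0.8 0 0 1;0.6 0.8 0 0 1;0.05 0.2 0 0 1;0 0 0 0 1'
python3 -m handwheel '0 0 0 0 1;0 0 0 0 1;0 0 0 0 1'
python3 - <<'E'
from h import *
from scipy.optimize import least_squares
i=camera_info("wrist");s=read_state()["eef_pos"];p,d=camera("wrist");cv2.imwrite("pics/w9.png",p[:,:,::-1])
m=mask(p,"blue");m[:,:250]=0;m[:,410:]=0;m[:150]=0;m[240:]=0
cs,_=cv2.findContours(m,0,1);k=cv2.convexHull(max(cs,key=cv2.contourArea)).reshape(-1,2)
w=np.array([fish(i,a,b,8)[:2] for a,b in k]);print(k.min(0),k.max(0))
f=least_squares(lambda c:np.hypot(*(w-c).T)-40,w.mean(0)-[0,20],loss="soft_l1",f_scale=.5);print("blue",f.x,f.fun.round(1),s)
E
```

```text
clock: 20.53
eef_pos: [601.3, 162.4, 81.6]
eef_rot: [-3.14, 0.0, 1.576]
wrist_force: [-0.5, 0.1, -1.4]
finger_gap: 54.8
finger_force: 25.0
clock: 20.78
eef_pos: [601.0, 159.1, 83.1]
eef_rot: [3.142, 0.0, 1.572]
wrist_force: [1.0, 0.1, -2.1]
finger_gap: 54.4
finger_force: 25.0
[282 157] [364 215]
blue [602.64770305 161.21376981] [ 0.3  0.1  0.1  0.  -0.1  0.1 -0.5 -0.5 -0.5 -0.6 -0.7 -1.1 -1.4 -1.8
 -1.2 -1.3 -0.9 -0.9 -0.7 -0.1  0.   0.2] [600.97163439 159.0890457   83.06107777]
```

View pics/w9.png

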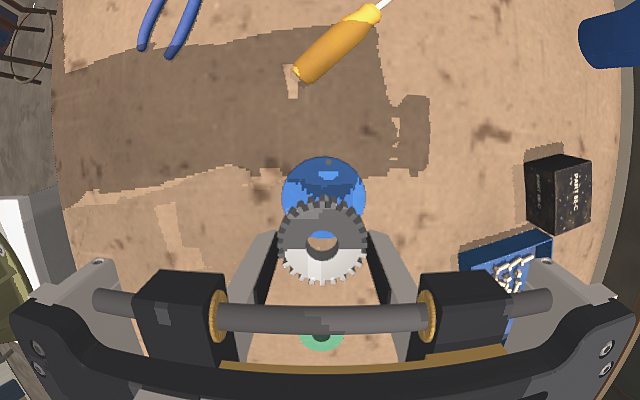

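The gear is held flat at (322,243) with the blue base behind it at (323,195). Nudging and lowering.

```bash
python3 -m handwheel '0.04 0.055 0 0 1;0 0 0 0 1;0 0 0 0 1;0 0 -0.7 0 1;0 0 -0.6 0 1;0 0 -0.5 0 1;0 0 -0.3 0 1;0 0 -0.18 0 1;0 0 0 0 1;0 0 0 0 1'
python3 -m handwheel '0 0 0 0 0.6;0 0 0 0 0.4;0 0 0 0 0;0 0 0 0 0;0 0 0 0 0;0 0 0 0 0;0 0 0.5 0 0;0 0 0.9 0 0;0 0 0.9 0 0;0 0 0 0 0;0 0 0 0 0'
python3 - <<'E'
from h import *
i=camera_info("wrist");s=read_state()["eef_pos"];p,d=camera("wrist");cv2.imwrite("pics/w10.png",p[60:380,150:500,::-1]);print(s,i["world_from_camera"][:3,3])
m=near(p,"gear",(322,207),45)
print(circ(i,m,24))
E
```

```text
clock: 21.67
eef_pos: [603.3, 162.7, -7.9]
eef_rot: [3.141, -0.0, 1.573]
wrist_force: [-0.3, -1.1, -1.5]
finger_gap: 55.0
finger_force: 25.0
clock: 22.58
eef_pos: [603.9, 162.8, 85.7]
eef_rot: [3.138, -0.001, 1.573]
wrist_force: [0.4, -0.2, -0.8]
finger_gap: 93.6
finger_force: 0.0
[603.93019173 162.78761293  85.66193777] [603.93922544 237.79645237 290.27101889]
(604.4, 165.0, 55.4, 57.6)
```

View pics/w10.png

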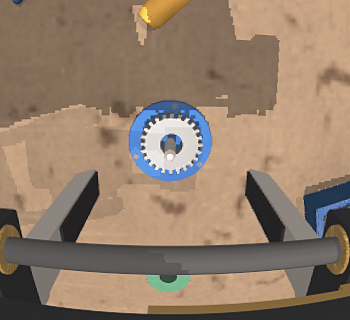

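Gear is on the blue pin, flat, at (170,141). Now the brass spacer.

```bash
python3 -m handwheel '-0.3 -0.8 0 0 0;0 -0.9 0 0 0;0 -0.9 0 0 0;0 -0.9 0 0 0;0 -0.9 0 0 0;0 -0.9 0 0 0;0 -0.9 0 0 0;0 -0.9 0 0 0;0 -0.9 0 0 0;0 -0.5 0 0 0;0 0 0 0 0;0 0 0 0 0'
python3 - <<'E'
from h import *
i=camera_info("wrist");s=read_state()["eef_pos"];p,d=camera("wrist");cv2.imwrite("pics/w11.png",p[:,:,::-1]);print(s)
m=near(p,"brass",(322,205),35);hsv=cv2.cvtColor(p,cv2.COLOR_RGB2HSV);
for vmin in (0,150,200):
    mm=m.copy();mm[hsv[:,:,2]<vmin]=0;print(circ(i,mm,18),(mm>0).sum())
mm=m.copy();mm[hsv[:,:,1]<130]=0;print(circ(i,mm,18))
E
```

```text
clock: 23.63
eef_pos: [590.1, -177.9, 81.8]
eef_rot: [-3.139, -0.001, 1.571]
wrist_force: [-1.0, 0.4, -0.3]
finger_gap: 93.8
finger_force: 0.0
[ 590.07732152 -177.86568659   81.83657583]
(590.7, -177.6, 33.2, 34.7) 188
(590.7, -177.6, 33.2, 34.7) 188
(590.7, -177.6, 33.2, 34.7) 184Traceback (most recent call last):
  File "<stdin>", line 6, in <module>
  File "h.py", line 28, in circ
    (x,y),(a,b),_=cv2.fitEllipse(w);return round(x,1),round(y,1),round(a,1),round(b,1)
                  ~~~~~~~~~~~~~~^^^
cv2.error: OpenCV(4.12.0) /io/opencv/modules/imgproc/src/shapedescr.cpp:361: error: (-201:Incorrect size of input array) There should be at least 5 points to fit the ellipse in function 'fitEllipseNoDirect'
```

```bash
python3 -m handwheel '0 0 -0.7 0 0;0 0 -0.9 0 0;0 0 -0.6 0 0.3;0 0 -0.33 0 0.5;0 0 0 0 0.6;0 0 0 0 1;0 0 0 0 1;0 0 0 0 1;0 0 0 0 1;0 0 0 0 1;0 0 0 0 1;0 0 0 0 1' 25
python3 -m handwheel '0 0 0 0 1;0 0 0 0 1;0 0 0 0 1'
```

```text
clock: 24.68
eef_pos: [591.0, -177.5, -17.2]
eef_rot: [3.141, 0.0, 1.573]
wrist_force: [-1.4, 0.1, 3.3]
finger_gap: 34.4
finger_force: 25.0
clock: 24.93
eef_pos: [591.1, -177.5, -17.2]
eef_rot: [3.141, 0.0, 1.573]
wrist_force: [-3.0, 0.4, 5.6]
finger_gap: 34.4
finger_force: 25.0
```

```bash
python3 -m handwheel '0 0 0.7 0 1;0 0 0.9 0 1;0 0 0.9 0 1;0.3 0.7 0 0 1;0 0.9 0 0 1;0 0.9 0 0 1;0 0.9 0 0 1;0 0.9 0 0 1;0 0.9 0 0 1;0 0.9 0 0 1;0 0.9 0 0 1;0 0.9 0 0 1'
python3 -m handwheel '0 0.5 0 0 1;0 0 0 0 1;0 0 0 0 1;0 0 0 0 1'
```

```text
clock: 25.93
eef_pos: [602.5, 140.3, 82.1]
eef_rot: [-3.141, 0.0, 1.573]
wrist_force: [-0.3, -0.4, -1.7]
finger_gap: 34.0
finger_force: 25.0
clock: 26.27
eef_pos: [602.8, 157.9, 82.0]
eef_rot: [-3.141, 0.0, 1.573]
wrist_force: [0.6, -0.8, -1.3]
finger_gap: 34.4
finger_force: 25.0
```

```bash
python3 -m handwheel '0 0.1 0 0 1;0 0 0 0 1;0 0 0 0 1;0 0 -0.7 0 1;0 0 -0.6 0 1;0 0 -0.35 0 1;0 0 -0.21 0 1;0 0 0 0 1;0 0 0 0 1'
python3 -m handwheel '0 0 0 0 0.7;0 0 0 0 0.6;0 0 0 0 0.3;0 0 0 0 0;0 0 0 0 0;0 0 0 0 0;0 0 0 0 0;0 0 0.5 0 0;0 0 0.9 0 0;0 0 0.7 0 0;0 0 0 0 0;0 0 0 0 0'
python3 - <<'E'
from h import *
i=camera_info("wrist");s=read_state()["eef_pos"];p,d=camera("wrist");print(s,i["world_from_camera"][:3,3])
q,_=camera("scene")
cv2.imwrite("pics/w12.png",np.hstack([p[60:380,150:500],cv2.resize(q[150:230,270:350],(320,320))])[:,:,::-1])
print("green",circ(i,near(p,"green",(322,335),40),16))
E
```

```text
clock: 27.02
eef_pos: [603.2, 162.3, 8.2]
eef_rot: [3.141, -0.0, 1.573]
wrist_force: [0.3, 0.3, -0.5]
finger_gap: 34.4
finger_force: 25.0
clock: 28.02
eef_pos: [603.7, 162.7, 93.5]
eef_rot: [3.139, -0.001, 1.573]
wrist_force: [-0.2, -0.2, -1.1]
finger_gap: 94.0
finger_force: 0.0
[603.65057563 162.74397302  93.46173734] [603.84145453 237.78090182 298.05022393]
green (600.6, 6.6, 43.7, 46.6)
```

View pics/w12.png

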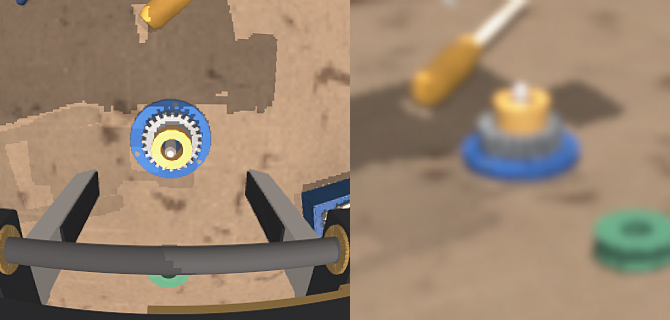

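Brass is flat on the gear around the pin (171,150). Move above the pulley and measure.

```bash
python3 -m handwheel '-0.08 -0.75 0 0 0;0 -0.8 0 0 0;0 -0.8 0 0 0;0 -0.8 0 0 0;0 -0.7 0 0 0;0 0 0 0 0;0 0 0 0 0;0 0 0 0 0'
python3 - <<'E'
from h import *
i=camera_info("wrist");s=read_state()["eef_pos"];p,d=camera("wrist");print(s)
cv2.imwrite("pics/w13.png",p[:,:,::-1]);print("green",circ(i,near(p,"green",(322,203),45),16))
E
```

```text
clock: 28.78
eef_pos: [599.3, 9.1, 90.9]
eef_rot: [-3.14, -0.0, 1.573]
wrist_force: [0.2, 0.7, 0.8]
finger_gap: 94.3
finger_force: 0.0
[599.29265522   9.10361359  90.93239924]
green (600.8, 9.3, 48.5, 50.7)
```

```bash
python3 -m handwheel '0.03 0 -0.7 0 0;0 0 -0.9 0 0;0 0 -0.7 0 0.2;0 0 -0.4 0 0.35;0 0 0 0 0.4;0 0 0 0 1;0 0 0 0 1;0 0 0 0 1;0 0 0 0 1;0 0 0 0 1;0 0 0 0 1;0 0 0 0 1' 25
python3 -m handwheel '0 0 0 0 1;0 0 0 0 1'
python3 -m handwheel '0 0 0.7 0 1;0 0 0.9 0 1;0 0 0.9 0 1;0.06 0.7 0 0 1;0 0.8 0 0 1;0 0.8 0 0 1;0 0.8 0 0 1;0 0.73 0 0 1;0 0 0 0 1;0 0 0 0 1;0 0 0 0 1'
```

```text
clock: 29.83
eef_pos: [601.6, 8.7, -14.7]
eef_rot: [3.14, -0.0, 1.573]
wrist_force: [-1.2, 0.9, 7.0]
finger_gap: 49.1
finger_force: 25.0
clock: 30.0
eef_pos: [601.6, 8.7, -14.8]
eef_rot: [3.14, -0.0, 1.573]
wrist_force: [-1.7, 1.5, 7.5]
finger_gap: 49.1
finger_force: 25.0
clock: 30.92
eef_pos: [603.3, 161.3, 84.0]
eef_rot: [-3.142, 0.0, 1.573]
wrist_force: [-0.6, -0.2, -1.9]
finger_gap: 49.1
finger_force: 25.0
```

```bash
python3 -m handwheel '0 0.02 -0.5 0 1;0 0 -0.5 0 1;0 0 -0.3 0 1;0 0 -0.1 0 1;0 0 0 0 1;0 0 0 0 1'
python3 -m handwheel '0 0 -0.01 0 0.6;0 0 0 0 0.5;0 0 0 0 0.2;0 0 0 0 0;0 0 0 0 0;0 0 0 0 0;0 0 0 0 0;0 0 0.5 0 0;0 0 0.9 0 0;0 0 0.7 0 0;0 0 0 0 0;0 0 0 0 0'
python3 - <<'E'
from h import *
i=camera_info("wrist");s=read_state()["eef_pos"];p,d=camera("wrist");print(s)
q,_=camera("scene")
cv2.imwrite("pics/w14.png",np.hstack([p[60:380,150:500],cv2.resize(q[150:310,270:390],(240,320))])[:,:,::-1])
print("green",circ(i,near(p,"green",(322,220),50),58))
E
```

```text
clock: 31.42
eef_pos: [603.7, 161.9, 28.4]
eef_rot: [3.141, -0.0, 1.572]
wrist_force: [-0.6, -0.0, 0.0]
finger_gap: 49.1
finger_force: 25.0
clock: 32.42
eef_pos: [604.0, 162.8, 113.1]
eef_rot: [3.139, -0.001, 1.573]
wrist_force: [-0.1, 1.3, -1.0]
finger_gap: 94.3
finger_force: 0.0
[604.02994339 162.75006504 113.06632271]
green (604.3, 163.0, 49.0, 51.2)
```

View pics/w14.png

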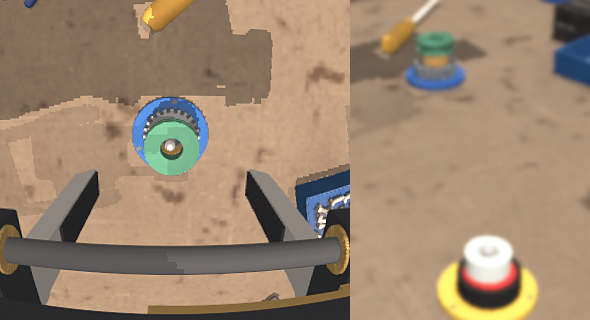

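Both stacks stand: pulley (170,147) is flat on the brass with the pin in its bore, and the scene view shows both stacks upright, bystanders untouched. Handing in.

```bash
python3 -c "
from cell import *
print(sign_off())"
```

```text
the job is handed in; nothing more can be done
None
```

I loaded both spindles and handed the job in at about 32 s: gear, brass spacer and pulley on blue, roller and white spacer on yellow. The last pictures show both stacks upright and flat. The hand-in returned no verdict, and the pliers, screwdriver and bolt were not re-measured, though the arm never worked near them.

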